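Slide the grit tray home under the bench grinder

ROBOT

A 6-joint arm with a two-finger parallel gripper is mounted at the origin on a cart in front of the work surface, level with it; the furniture and walls round the work are solid. World frame = base frame: x ahead of the robot, y to its left, z up, the work surface at z = 0. Lengths are in m, angles in rad, forces in N, time in s.
With the tool pointing down it reaches from about 0.325 to 0.775 m from the base axis. Payload 5.5 kg.
Tool frame: the origin (TCP) lies at the very end of the fingers, on their centre line; the grasp point (between the pads) lies 19 mm behind it; z points along the fingers, y is the line along which they close (so a half turn about z gives the same grasp; the last joint's range is limited). The gripper opens to 85 mm and grips with 20 to 120 N. Pads are 22 mm wide; open, the fingers measure 114 mm over their backs; the gripper's body (76 mm by 85 mm) begins 54 mm behind the grasp point. The pads swing forward as they close: fully open they stand 13 mm farther back than shut.
Start: joints at [1.167, 0.091, 1.231, -0, 1.82, -0.057], TCP at [0.204, 0.564, 0.231] pointing down, gripper open.
Joint ranges: [-2.87, 2.87], [-0.86, 2.18], [0.17, 2.46], [-1.51, 4.65], [0.06, 2.69], [-2.65, 2.65]. Speed limits (rad/s): [2.57, 2.57, 3.01, 3.14, 3.14, 3.14].

INTERFACE

Orientations are given as [roll, pitch, yaw] about the fixed x, y, z axes, in that order (R = Rz(yaw) Ry(pitch) Rx(roll)).
In Python, from plant import bot gives the robot as it stands. The module is installed in compiled form; this text tells all that it offers.
- The arm moves only by the tool play_rows, never from a script. Its arguments are lists of equal length, an entry for each row: "turn": the turn, a rotation vector about the tool's x, y, z in degrees, a list of three; "slide": the shift along the tool's x, y, z in mm, a list of three; "fingers": the opening, from 0 (shut) to 1 (fully open). In form: {"turn": [[ax, ay, az], ...], "slide": [[x, y, z], ...], "fingers": [fingers, ...]}. A call has 1 to 10 rows; each row shifts and turns the commanded pose from where the row before left it, along the tool's axes as they then stand; what a row does not reach is not made up. A row lasts 1/8 s, in which the tool goes at most 62.5 mm and 10.7 degrees, less where a joint would pass 70% of its speed; a pose out of reach is approached as far as the arm can. A call with a gripper value outside its range is refused whole. The fingers move at their own pace and stop on an object; the grip force is fixed at half the most. Time passes only in rows, so rows that do not move let the fingers close. It gives the time, the measured TCP pose, the force, the opening and the grip force at its end, in the units of the state.
- bot.observe(): the state, without advancing time (a new reading comes with each control period).
- bot.read_camera(name): name is "scene" or "top" or "wrist"; returns the picture (480x640x3 uint8, red, green, blue); there is no depth.
- bot.camera_model(name): a dict with "vfov" (degrees; the focal length in pixels is half the picture's height over the tangent of half this angle, whatever the lens; pixels are square), "cx", "cy" (the principal point, pixels), "camera_from_world" (4x4, takes a point from world to camera coordinates). Camera axes: x right, y up, looking along -z (the intrinsics and any distortion apply to the point x, -y, -z); pixel columns grow to the right and rows downward; lengths in m; the calibration is good to about 2 mm. A picture is of the moment at which its call begins: read the wrist's pose just before it. camera_model takes no time and is no camera call; for the wrist camera it gives the pose at the moment of the call.
- bot.hand_in(): hands the job in; it is judged then, once.
Trained networks look in the newest picture that a camera, given by its name, has taken for a name from the list of things; names that differ only in an ending like _2 or _b are one class to them, and where a whole thing is asked for, a point or a joint stands for the part that bears it (a point fixed in the world has none). Each returns a list of dicts, best first, with "p" (0 to 1); they miss things now and then, are a little off and sometimes report something else, mostly with a low value. They report only what shows in the picture. A call takes as long as a camera call.
- bot.look_for(camera, name): "bbox" ([left, top, right, bottom] in pixels, round what is visible of it).
- bot.pinpoint(camera, name): "at" ([column, row] in pixels: a listed point, or the origin of a listed thing).
The state is a dict: "time_s": time; "joints": joint angles; "dq": joint speeds; "tau": joint torques, N m; "tool_pos": TCP position; "tool_rot": TCP orientation; "force": force on the tool from outside, world axes, zero at the start; "torque": the same for the moment, N m; "opening": finger opening in m; "grip_force": force on a finger pad.
Only numpy, scipy, OpenCV 4.12 (cv2) and the standard library are available. Lean on these libraries where they do the work, as an engineer would, in place of code of your own. Each camera call takes 0.05 s, during which the arm holds its last target. There are 200 camera calls.

TASK

Take the red grit tray by its rib handle and slide it, rear end first, into the bay under the bench grinder until it is fully home against its stop, then let go of it. The guide inside sits a little out of line and cannot be seen, so feel your way in along its side walls and push gently, never hard; leave the chuck, bowl and glue bottle where they are.

Things in the scene. Friction and masses are not known exactly. Their poses are not given: they have to be found in the camera images.
- tray_grip (a point): Grip point of the loose red grit tray (0.2 to 0.42 kg, standing on the bench), 26 mm above its underside, in its rib handle. Tray axes: +x from handle to rear end (which goes in first), z up. The handle is an upright rib 14 mm thick (in y), from x = -30 mm to the tray's front wall at x = +60 mm, and from 5 to 47 mm above the underside.
- tray_rear (a point): Middle of the outer face of the red tray's rear end, 15 mm above its underside, 190 mm from the grip point along the tray's +x. The tray itself is an open sheet-metal box 130 mm long (x), 110 mm wide (y), 30 mm high; it slides on the bench.
- grinder: Green bench grinder, bolted down: a hollow base 200 mm long (x), 210 mm wide, 62 mm high; above its rear half a grey motor and two wheels (they begin 87 mm behind the front face, top at 214 mm). Origin: centre of the base's underside, on the bench; +x points into the bay, away from the robot, z up.
- bay_mouth (a point): Middle of the bay opening in the grinder's front face, 15 mm above the bench; axes as the grinder's. The opening is 186 mm wide and 50 mm high; the bench is its floor. Hidden inside is a stiff steel guide channel with 113.5 mm between its side walls; 19 mm in begins its flared mouth, 142 mm wide, narrowing to the straight walls 52 mm in. For its offset see the stop.
- stop_nominal (a point): Where the tray's rear end would meet the stop if the hidden guide stood true: 146 mm inside the bay mouth, 15 mm above the bench. In fact the whole guide, walls and stop, lies off its nominal place by up to 14 mm along x, 9 mm along y and 0.06 rad in yaw (about the grinder's origin), anew each time; it does not give way.
- home_plunger (a joint): The small spring plunger in the stop at the end of the hidden guide: 0 m when free, 0.006 m (its full travel) when the tray is fully home against the stop; its spring pushes back with about 0.2 to 0.6 N. The light guide and stop are meant for a push of a few newtons and are bent by more than about 15 N. With the tray home, its grip point stands 30 to 58 mm outside the grinder's front face.
- chuck: A grey four-jaw lathe chuck standing on the bench, 85 mm in diameter, 47 mm high, a loose bystander. Origin: centre of its underside.
- bowl: A small turned wooden bowl, 98 mm in diameter, 32 mm high, a loose bystander. Origin: centre of its underside.
- glue: A white glue bottle with an orange cap, 57 mm in diameter, 182 mm high, a loose bystander. Origin: centre of its underside.

How it is judged:
At the end, for the whole second after the job is handed in: The tray lies flat and at rest in the bay, rear end first with the grip point 120 to 165 mm in front of the grinder's origin, lined up with the grinder within 0.12 rad, fully home: the plunger at the stop is pressed in by more than 4 of its 6 mm (value of joint home_plunger above 0.004 m and x of tray_grip in the frame of grinder between -0.165 and -0.12 m and angle between the x axis of tray_grip and the x axis of grinder, either way round below 0.12 rad and angle between tray_grip's own z axis and vertical below 0.06 rad and linear speed of tray below 0.01 m/s); the robot touches nothing.
It fails at once if the tray is pushed against the grinder or its guide with more than 18 N (contact force between tray and grinder above 18 N).
It fails at once if the robot presses on the grinder itself with more than 20 N (contact force between the arm and grinder above 20 N).
It fails at once if the chuck, the bowl or the glue bottle is moved by more than 20 mm (distance of any of chuck, bowl, glue from where it was at the start of the episode above 0.02 m).
It also fails if it takes over 72 s, if anything falls off the work surface, if the arm or the gripper's body presses on something with over 40 N, if the wrist force passes 120 N, or if a joint passes its speed limit or range.

## Working session

There is one attempt and no reset: what is moved stays moved. The work goes in short steps, Python scripts to look and compute and a tool call to move; the robot and the scene stay as the last step left them, time stands still between calls to the robot, and variables do not carry over. Pictures are saved under pics/ and viewed, at most 10 in all, crops included, and the job is handed in when it is done.

Besides the shell and the picture viewer there is one more tool, called after "Request:" by a JSON object that holds its "method" and its "body". play_rows: Moves the arm, as the interface text tells. Its arguments: {"type":"object","properties":{"turn":{"type":"array","items":{"type":"array","items":{"type":"number"}}},"slide":{"type":"array","items":{"type":"array","items":{"type":"number"}}},"fingers":{"type":"array","items":{"type":"number"}}},"required":["turn","slide","fingers"]}

```bash
mkdir -p pics; cat > h.py <<'E'
import numpy as np, cv2
from plant import bot
from scipy.spatial.transform import Rotation as R
def ray(cam,px,M=None):
    m=M or bot.camera_model(cam); f=240/np.tan(np.radians(m["vfov"])/2)
    T=np.linalg.inv(np.array(m["camera_from_world"]))
    d=np.array([(px[0]-m["cx"])/f,-(px[1]-m["cy"])/f,-1]); d=T[:3,:3]@d
    return T[:3,3],d/np.linalg.norm(d)
def onz(cam,px,z,M=None):
    o,d=ray(cam,px,M); return o+d*(z-o[2])/d[2]
def tri(rays):
    A=sum(np.eye(3)-np.outer(d,d) for o,d in rays); b=sum((np.eye(3)-np.outer(d,d))@o for o,d in rays)
    return np.linalg.solve(A,b)
def save(cam,n):
    im=bot.read_camera(cam); cv2.imwrite(f"pics/{n}.png",im[:,:,::-1]); return im
E
python3 - <<'E'
from h import *
np.set_printoptions(precision=4,suppress=True)
print(bot.camera_model("top").keys())
for c in("scene","top"):save(c,c+"1")
for n,z in(("tray_grip",.026),("tray_rear",.015),("grinder",0),("bay_mouth",.015),("stop_nominal",.015),("chuck",0),("bowl",0),("glue",0)):
    rs=[]
    for c in("scene","top"):
        r=bot.pinpoint(c,n)
        if r:
            print(n,c,round(r[0]["p"],2),np.round(r[0]["at"],1),onz(c,r[0]["at"],z)); rs.append(ray(c,r[0]["at"]))
    if len(rs)==2: print("   tri",tri(rs))
print(bot.observe())
E
```

```text
dict_keys(['vfov', 'cx', 'cy', 'camera_from_world'])
tray_grip scene 0.79 [304.4 318.8] [ 0.353  -0.2625  0.026 ]
tray_grip top 0.73 [442.4 272.4] [ 0.3648 -0.2669  0.026 ]
   tri [ 0.3589 -0.2639  0.027 ]
tray_rear scene 0.89 [365.1 296.9] [ 0.5469 -0.289   0.015 ]
tray_rear top 0.97 [417.9 216.3] [ 0.5444 -0.2904  0.015 ]
   tri [ 0.5447 -0.2902  0.0166]
grinder scene 0.83 [353.5 229.3] [ 0.7542 -0.0075  0.    ]
grinder top 0.88 [301.6 192.5] [ 0.76   -0.0151 -0.    ]
   tri [ 0.7535 -0.0126  0.0054]
bay_mouth scene 0.94 [327.9 236.4] [ 0.6454 -0.0028  0.015 ]
bay_mouth top 0.88 [309.5 220.5] [0.66   0.0023 0.015 ]
   tri [0.6569 0.0036 0.0093]
stop_nominal scene 0.65 [368.4 226.6] [ 0.7902 -0.0411  0.015 ]
chuck scene 0.98 [260.6 220.4] [0.5315 0.2245 0.    ]
chuck top 0.75 [262.  295.8] [0.5119 0.2098 0.    ]
   tri [0.5141 0.2075 0.0137]
bowl scene 0.91 [247.4 187.6] [ 0.6121  0.4397 -0.    ]
bowl top 0.94 [175.2 303.8] [0.5873 0.435  0.    ]
   tri [0.5955 0.4307 0.006 ]
glue scene 0.95 [419.7 323.8] [ 0.6047 -0.4449  0.    ]
glue top 0.62 [453.3 184.6] [ 0.5983 -0.4441  0.    ]
   tri [ 0.6006 -0.4452  0.001 ]
{'time_s': 0.9, 'joints': array([ 1.1673,  0.0911,  1.2307, -0.    ,  1.8198, -0.0567]), 'dq': array([-0.0017, -0.0001, -0.0001, -0.0006,  0.0022, -0.0014]), 'tau': array([ -0.0015, -45.8472, -41.8091,  -0.0001,   0.0007,   0.    ]), 'tool_pos': array([0.2039, 0.5643, 0.2313]), 'tool_rot': array([3.1416, 0.    , 2.7948]), 'force': array([-0.0182, -0.544 ,  0.3779]), 'torque': array([0.0045, 0.0051, 0.0215]), 'grip_force': 0.0, 'opening': 0.08529161095920709}
```

View pics/scene1.png

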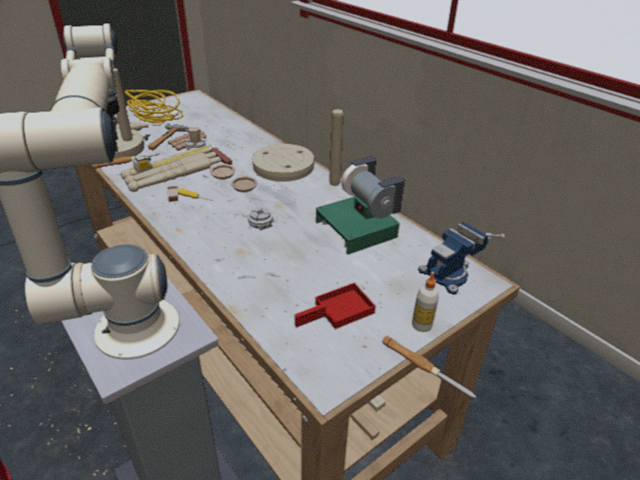

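View pics/top1.png

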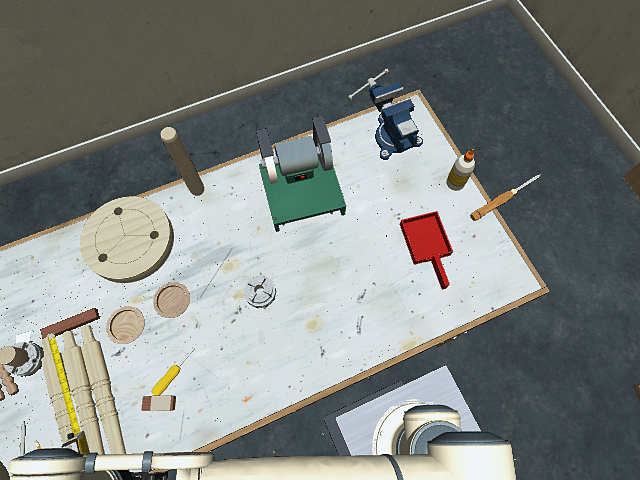

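The views show the red tray with its rib toward the robot (top ~440,275), the green grinder (~300,195), the chuck at (262,292) and the glue at (460,170). The network fixes agree with these.

```bash
cat >> h.py <<'E'
np.set_printoptions(precision=4,suppress=True)
def to(p,yaw=None,start=None,y0=None):
    "world delta to TCP target -> tool slide mm (before turn), turn deg about tool z"
    s=bot.observe(); p0=np.array(s["tool_pos"] if start is None else start); y0=s["tool_rot"][2] if y0 is None else y0
    d=(np.array(p)-p0)*1000; c,q=np.cos(y0),np.sin(y0)
    sl=np.array([c*d[0]+q*d[1], q*d[0]-c*d[1], -d[2]])
    t=0 if yaw is None else -np.degrees((yaw-y0+np.pi)%(2*np.pi)-np.pi)
    return sl.round(2),round(t,2)
E
python3 - <<'E'
from h import *
T=np.linalg.inv(np.array(bot.camera_model("wrist")["camera_from_world"])); print(T)
a=[.40,.2,.231]; b=[.36,-.2,.231]
print(to(a)); print(to(b,-.138+np.pi,a))
E
```

```text
[[ 0.3388 -0.8908 -0.303   0.1263]
 [ 0.9409  0.3208  0.109   0.5931]
 [ 0.0001 -0.322   0.9467  0.3742]
 [ 0.      0.      0.      1.    ]]
(array([-308.21, -275.98,    0.29]), 0)
(array([ -98.32, -389.79,   -0.  ]), np.float64(-11.96))
```

Request:
{"method": "play_rows", "body": {"turn": [[0, 0, 0], [0, 0, 0], [0, 0, 0], [0, 0, 0], [0, 0, 0], [0, 0, 0], [0, 0, 0], [0, 0, 0]], "slide": [[-38.5, -34.5, 0], [-38.5, -34.5, 0], [-38.5, -34.5, 0], [-38.5, -34.5, 0], [-38.5, -34.5, 0], [-38.5, -34.5, 0], [-38.5, -34.5, 0], [-38.5, -34.5, 0]], "fingers": [1, 1, 1, 1, 1, 1, 1, 1]}}

```text
time_s: 1.9
tool_pos: [0.4003, 0.1985, 0.2315]
tool_rot: [3.141, 0.001, 2.795]
force: [1.7, 0.7, 0.6]
opening: 0.0853
grip_force: 0.0
```

Request:
{"method": "play_rows", "body": {"turn": [[0, 0, 0], [0, 0, 0], [0, 0, 0], [0, 0, 0], [0, 0, 0], [0, 0, 0], [0, 0, 0], [0, 0, 0], [0, 0, -6], [0, 0, -6]], "slide": [[-12, -48, 0], [-12, -48, 0], [-12, -48, 0], [-12, -48, 0], [-12, -48, 0], [-12, -48, 0], [-12, -48, 0], [-12, -48, 0], [0, 0, 0], [0, 0, 0]], "fingers": [1, 1, 1, 1, 1, 1, 1, 1, 1, 1]}}

```text
time_s: 3.15
tool_pos: [0.3592, -0.1945, 0.2313]
tool_rot: [3.141, -0.0, 3.006]
force: [0.0, 0.4, -0.7]
opening: 0.0856
grip_force: 0.0
```

```bash
python3 - <<'E'
from h import *
s=bot.observe(); print(s["time_s"],s["tool_pos"],s["tool_rot"],s["joints"],s["force"])
M=bot.camera_model("wrist"); save("wrist","w1")
p={}
for n,z in(("tray_grip",.026),("tray_rear",.015),("bay_mouth",.015)):
    r=bot.pinpoint("wrist",n)
    if r: p[n]=onz("wrist",r[0]["at"],z,M); print(n,r[0],p[n])
E
```

```text
3.15 [ 0.3592 -0.1945  0.2313] [ 3.1415 -0.0001  3.0056] [-0.5797 -0.4279  1.6928  0.0001  1.8768 -2.0144] [ 0.003   0.4051 -0.6895]
tray_grip {'at': [240.1, 202.9], 'p': 0.73} [ 0.3581 -0.2548  0.026 ]
tray_rear {'at': [248.1, 380.0], 'p': 0.68} [ 0.5447 -0.2841  0.015 ]
```

View pics/w1.png

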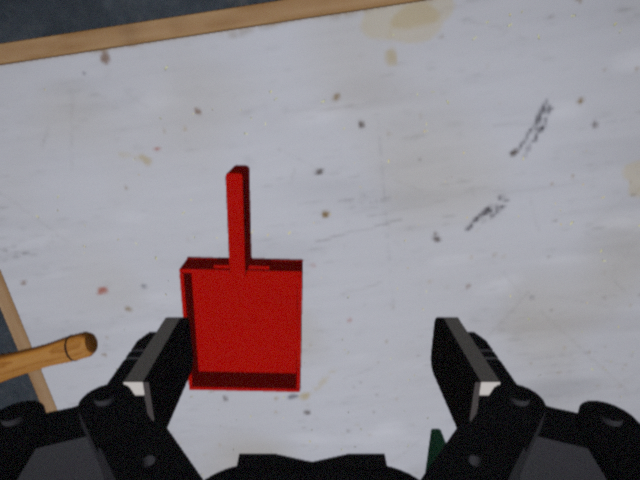

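Tray is at (240,200)-(250,380) with its rib toward the image top. I'll go above the grip and look again.

```bash
python3 - <<'E'
from h import *
print(to([.358,-.259,.15]))
E
```

```text
(array([ -7.55, -64.9 ,  81.38]), 0)
```

Request:
{"method": "play_rows", "body": {"turn": [[0, 0, 0], [0, 0, 0], [0, 0, 0], [0, 0, 0]], "slide": [[-2.5, -21.6, 27], [-2.5, -21.6, 27], [-2.5, -21.6, 27], [0, 0, 0]], "fingers": [1, 1, 1, 1]}}

```text
time_s: 3.85
tool_pos: [0.357, -0.2587, 0.1477]
tool_rot: [3.139, -0.004, 3.001]
force: [-0.6, 0.1, -1.3]
opening: 0.0852
grip_force: 0.0
```

```bash
python3 - <<'E'
from h import *
s=bot.observe(); print(s["time_s"],s["tool_pos"],s["tool_rot"],s["force"])
M=bot.camera_model("wrist"); im=save("wrist","w2")
for n,z in(("tray_grip",.026),("tray_rear",.015)):
    r=bot.pinpoint("wrist",n)
    if r: print(n,r[0],onz("wrist",r[0]["at"],z,M))
hsv=cv2.cvtColor(im,cv2.COLOR_RGB2HSV)
m=((hsv[...,0]<8)|(hsv[...,0]>172))&(hsv[...,1]>150)&(hsv[...,2]>40)
for r in range(20,480,20):
    c=np.flatnonzero(m[r]); 
    if len(c)>3: print(r,c.min(),c.max())
f=240/np.tan(np.radians(M["vfov"])/2); print(f,M["cx"],M["cy"])
E
```

```text
3.85 [ 0.357  -0.2587  0.1477] [ 3.1391 -0.0043  3.0015] [-0.634   0.1382 -1.3445]
tray_grip {'at': [317.3, 226.5], 'p': 0.72} [ 0.3587 -0.2539  0.026 ]
tray_rear {'at': [311.3, 440.7], 'p': 0.79} [ 0.5453 -0.284   0.015 ]
180 306 323
200 304 325
220 304 325
240 304 324
260 304 323
280 304 322
300 239 384
320 235 388
340 236 387
360 237 385
380 238 383
400 239 381
420 239 379
440 240 378
421.1329052947509 311.4223308104833 234.86780383118983
```

View pics/w2.png

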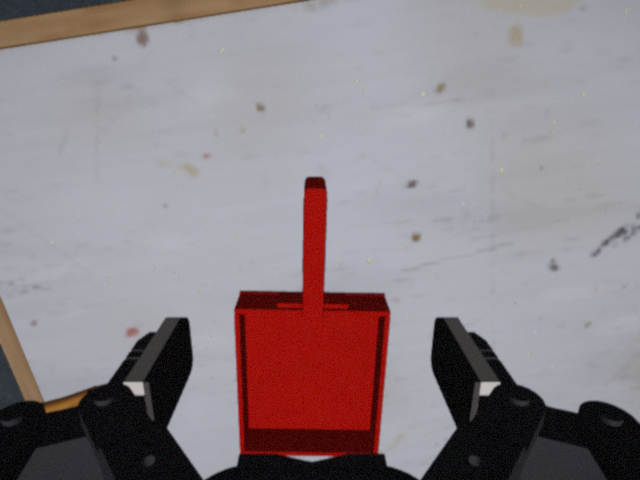

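Rib is centred at column ~314 (rows 180–300), right between the fingers (midpoint ~311). The yaw is about -0.16. I'll descend and grip.

```bash
python3 - <<'E'
from h import *
print(to([.358,-.256,.009],np.pi-.16))
E
```

```text
(array([  0.94,   2.53, 142.57]), np.float64(1.28))
```

Request:
{"method": "play_rows", "body": {"turn": [[0, 0, 1.1], [0, 0, 0], [0, 0, 0], [0, 0, 0], [0, 0, 0], [0, 0, 0], [0, 0, 0]], "slide": [[1, 2.5, 30], [0, 0, 40], [0, 0, 36], [0, 0, 25], [0, 0, 9], [0, 0, 0], [0, 0, 0]], "fingers": [1, 1, 1, 1, 1, 1, 1]}}

```text
time_s: 4.88
tool_pos: [0.3584, -0.2569, 0.0121]
tool_rot: [-3.14, 0.003, 2.985]
force: [0.4, -0.0, -0.3]
opening: 0.0855
grip_force: 0.0
```

Request:
{"method": "play_rows", "body": {"turn": [[0, 0, 0], [0, 0, 0], [0, 0, 0], [0, 0, 0], [0, 0, 0], [0, 0, 0], [0, 0, 0], [0, 0, 0]], "slide": [[0, 0, 0], [0, 0, 0], [0, 0, 0], [0, 0, 0], [0, 0, 0], [0, 0, 0], [0, 0, 0], [0, 0, 0]], "fingers": [0.6, 0.4, 0.25, 0.1, 0, 0, 0, 0]}}

```text
time_s: 5.88
tool_pos: [0.3575, -0.2564, 0.0104]
tool_rot: [-3.141, 0.0, 2.985]
force: [-0.2, -0.7, 2.2]
opening: 0.0135
grip_force: 60.4
```

```bash
python3 - <<'E'
from h import *
s=bot.observe(); print(s)
# grinder front geometry from top & scene crop
im=bot.read_camera("top"); cv2.imwrite("pics/g.png",cv2.resize(im[110:245,230:380],None,fx=4,fy=4,interpolation=cv2.INTER_CUBIC)[:,:,::-1])
E
```

```text
{'time_s': 5.875, 'joints': array([-0.6995, -0.2831,  1.9753, -0.0002,  1.4491, -2.1137]), 'dq': array([ 0.0003, -0.0001,  0.0003, -0.0007, -0.0006,  0.0011]), 'tau': array([  0.453 , -26.9756, -39.2236,   0.248 ,  -0.0473,  -0.0597]), 'tool_pos': array([ 0.3575, -0.2564,  0.0104]), 'tool_rot': array([-3.1413,  0.0001,  2.985 ]), 'force': array([-0.1976, -0.6795,  2.227 ]), 'torque': array([-0.0374,  0.0535, -0.1228]), 'grip_force': 60.440754890441895, 'opening': 0.01346696015319706}
```

View pics/g.png

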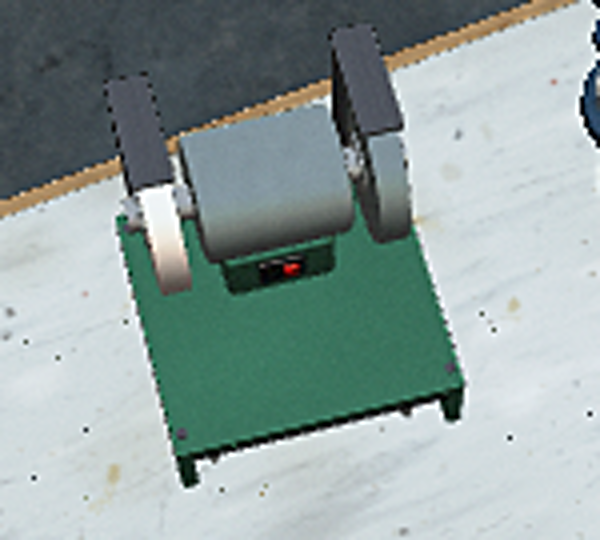

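The crop shows the grinder's front top edge from (178,454) to (463,383), and the leg feet at about (190,487) and (455,419).

```bash
python3 - <<'E'
from h import *
f=lambda u,v,z:onz("top",(230+u/4,110+v/4),z)
for z,a,b in((.062,(178,454),(463,383)),(0,(183,487),(462,419))):
    A,B=f(*a,z),f(*b,z); d=A-B; print(A,B,np.linalg.norm(d),(A+B)/2,"yaw",np.arctan2(-d[0],d[1]))
E
```

```text
[0.6718 0.1023 0.062 ] [ 0.6407 -0.1016  0.062 ] 0.2062668042838908 [0.6563 0.0003 0.062 ] yaw -0.1510202157637876
[0.6733 0.1037 0.    ] [ 0.6401 -0.1042  0.    ] 0.21051992256241941 [ 0.6567 -0.0003  0.    ] yaw -0.15838865118701367
```

```bash
python3 - <<'E'
from h import *
print(to([.4437,.0351,.0104],np.pi-.157))
E
```

```text
(array([-39.68, 301.44,  -0.01]), np.float64(0.02))
```

Request:
{"method": "play_rows", "body": {"turn": [[0, 0, 0], [0, 0, 0], [0, 0, 0], [0, 0, 0], [0, 0, 0], [0, 0, 0], [0, 0, 0], [0, 0, 0], [0, 0, 0], [0, 0, 0]], "slide": [[-1.5, 12, 0], [-3, 22, 0], [-4, 32, 0], [-5, 38, 0], [-6, 45, 0], [-6, 45, 0], [-5, 40, 0], [-4, 32, 0], [-3, 22, 0], [-2, 13, 0]], "fingers": [0, 0, 0, 0, 0, 0, 0, 0, 0, 0]}}

```text
time_s: 7.18
tool_pos: [0.4433, 0.0361, 0.0104]
tool_rot: [-3.141, -0.0, 2.986]
force: [-1.0, -3.2, 2.0]
opening: 0.0133
grip_force: 60.7
```

Request:
{"method": "play_rows", "body": {"turn": [[0, 0, 0], [0, 0, 0], [0, 0, 0]], "slide": [[0, 0, 0], [0, 0, 0], [0, 0, 0]], "fingers": [0, 0, 0]}}

```text
time_s: 7.55
tool_pos: [0.4434, 0.0346, 0.0104]
tool_rot: [3.141, 0.0, 2.984]
force: [0.3, 2.5, 2.1]
opening: 0.0138
grip_force: 60.6
```

```bash
python3 - <<'E'
from h import *
s=bot.observe(); print(s["time_s"],s["tool_pos"],s["tool_rot"],s["force"],s["torque"],s["opening"])
M=bot.camera_model("wrist"); im=save("wrist","w3"); save("top","t3")
for n,z in(("tray_grip",.026),("tray_rear",.015),("bay_mouth",.015)):
  for c in("wrist","top"):
    r=bot.pinpoint(c,n)
    if r: print(n,c,r[0],onz(c,r[0]["at"],z,M if c=="wrist" else None))
E
```

```text
7.55 [0.4434 0.0346 0.0104] [3.141  0.0002 2.9843] [0.2951 2.5191 2.1286] [ 0.3594 -0.0941  0.107 ] 0.013807824746040238
tray_grip wrist {'at': [309.5, 345.4], 'p': 0.71} [0.4449 0.0344 0.026 ]
tray_rear top {'at': [313.7, 228.3], 'p': 0.58} [0.6327 0.0011 0.015 ]
bay_mouth top {'at': [309.7, 217.7], 'p': 0.79} [ 0.6679 -0.0017  0.015 ]
```

View pics/w3.png

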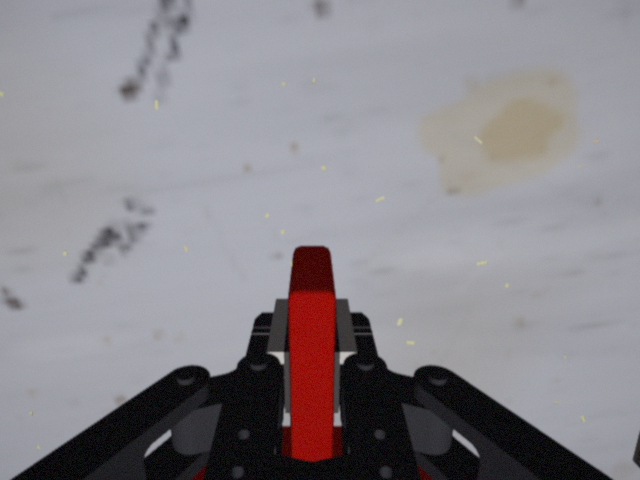

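Square grip. Now I'll push in, slow near the flare.

Request:
{"method": "play_rows", "body": {"turn": [[0, 0, 0], [0, 0, 0], [0, 0, 0], [0, 0, 0], [0, 0, 0], [0, 0, 0], [0, 0, 0], [0, 0, 0], [0, 0, 0], [0, 0, 0]], "slide": [[-4, 0, 0], [-5, 0, 0], [-5, 0, 0], [-5, 0, 0], [-5, 0, 0], [-5, 0, 0], [-5, 0, 0], [-4, 0, 0], [-2, 0, 0], [0, 0, 0]], "fingers": [0, 0, 0, 0, 0, 0, 0, 0, 0, 0]}}

```text
time_s: 9.2
tool_pos: [0.4825, 0.0283, 0.0104]
tool_rot: [-3.141, -0.001, 2.985]
force: [-2.9, 1.1, 6.1]
opening: 0.0129
grip_force: 61.2
```

Request:
{"method": "play_rows", "body": {"turn": [[0, 0, 0], [0, 0, 0], [0, 0, 0], [0, 0, 0], [0, 0, 0]], "slide": [[-1.5, 0, 0], [-1.5, 0, 0], [-1.5, 0, 0], [-1.5, 0, 0], [0, 0, 0]], "fingers": [0, 0, 0, 0, 0]}}

```text
time_s: 9.82
tool_pos: [0.4883, 0.0274, 0.0104]
tool_rot: [-3.141, -0.002, 2.985]
force: [-3.8, 1.7, 5.7]
opening: 0.0131
grip_force: 61.2
```

Request:
{"method": "play_rows", "body": {"turn": [[0, 0, 0], [0, 0, 0], [0, 0, 0], [0, 0, 0], [0, 0, 0]], "slide": [[0, 0, -0.5], [-1.5, 0, 0], [-1.5, 0, 0], [-1.5, 0, 0], [0, 0, 0]], "fingers": [0, 0, 0, 0, 0]}}

```text
time_s: 10.45
tool_pos: [0.4934, 0.0268, 0.0104]
tool_rot: [-3.141, -0.0, 2.985]
force: [-0.2, -0.1, -0.3]
opening: 0.0135
grip_force: 60.3
```

Request:
{"method": "play_rows", "body": {"turn": [[0, 0, 0], [0, 0, 0], [0, 0, 0], [0, 0, 0], [0, 0, 0]], "slide": [[0, 0, -0.5], [-1.5, 0, 0], [-1.5, 0, 0], [-1.5, 0, 0], [0, 0, 0]], "fingers": [0, 0, 0, 0, 0]}}

```text
time_s: 11.08
tool_pos: [0.4978, 0.0263, 0.0112]
tool_rot: [-3.142, -0.0, 2.985]
force: [-0.5, -0.3, -2.8]
opening: 0.0137
grip_force: 60.0
```

Request:
{"method": "play_rows", "body": {"turn": [[0, 0, 0], [0, 0, 0], [0, 0, 0], [0, 0, 0], [0, 0, 0]], "slide": [[-1, 0, 0], [-1, 0, 0], [-1, 0, 0], [-1, 0, 0], [0, 0, 0]], "fingers": [0, 0, 0, 0, 0]}}

```text
time_s: 11.7
tool_pos: [0.5017, 0.0257, 0.0112]
tool_rot: [3.141, -0.0, 2.985]
force: [-0.3, 0.8, -2.5]
opening: 0.0133
grip_force: 59.9
```

Request:
{"method": "play_rows", "body": {"turn": [[0, 0, 0], [0, 0, 0], [0, 0, 0], [0, 0, 0], [0, 0, 0]], "slide": [[-1, 0, 0], [-1, 0, 0], [-1, 0, 0], [-1, 0, 0], [0, 0, 0]], "fingers": [0, 0, 0, 0, 0]}}

```text
time_s: 12.32
tool_pos: [0.5051, 0.0256, 0.011]
tool_rot: [3.141, -0.002, 2.986]
force: [-3.8, 5.0, -1.1]
opening: 0.0132
grip_force: 60.2
```

Right flare wall felt (+y force). I'll ease left and follow the flare.

Request:
{"method": "play_rows", "body": {"turn": [[0, 0, 0], [0, 0, 0], [0, 0, 0], [0, 0, 0], [0, 0, 0]], "slide": [[0, 1, 0], [0, 1, 0], [-1, 0.5, 0], [-1, 0.5, 0], [0, 0, 0]], "fingers": [0, 0, 0, 0, 0]}}

```text
time_s: 12.95
tool_pos: [0.5085, 0.0275, 0.0114]
tool_rot: [-3.141, 0.001, 2.985]
force: [1.1, -0.2, -3.0]
opening: 0.0129
grip_force: 59.9
```

Request:
{"method": "play_rows", "body": {"turn": [[0, 0, 0], [0, 0, 0], [0, 0, 0], [0, 0, 0], [0, 0, 0], [0, 0, 0]], "slide": [[-1, 0.5, 0], [-1, 0.5, 0], [-1, 0.5, 0], [-1, 0.5, 0], [-1, 0.5, 0], [0, 0, 0]], "fingers": [0, 0, 0, 0, 0, 0]}}

```text
time_s: 13.7
tool_pos: [0.5135, 0.0293, 0.0113]
tool_rot: [-3.142, 0.0, 2.985]
force: [-0.7, 0.2, -2.2]
opening: 0.0133
grip_force: 59.9
```

Request:
{"method": "play_rows", "body": {"turn": [[0, 0, 0], [0, 0, 0], [0, 0, 0], [0, 0, 0], [0, 0, 0]], "slide": [[-1, 0.5, 0], [-1, 0.4, 0], [-1, 0.4, 0], [-1, 0.2, 0], [0, 0, 0]], "fingers": [0, 0, 0, 0, 0]}}

```text
time_s: 14.32
tool_pos: [0.5177, 0.0302, 0.0113]
tool_rot: [3.142, -0.0, 2.985]
force: [0.1, 0.3, -2.2]
opening: 0.0133
grip_force: 59.9
```

Request:
{"method": "play_rows", "body": {"turn": [[0, 0, 0], [0, 0, 0], [0, 0, 0], [0, 0, 0], [0, 0, 0]], "slide": [[-1, 0, 0], [-1, 0, 0], [-1, 0, 0], [-1, 0, 0], [0, 0, 0]], "fingers": [0, 0, 0, 0, 0]}}

```text
time_s: 14.95
tool_pos: [0.5216, 0.0296, 0.0113]
tool_rot: [-3.142, -0.0, 2.985]
force: [0.8, -0.0, -1.2]
opening: 0.0133
grip_force: 59.9
```

Request:
{"method": "play_rows", "body": {"turn": [[0, 0, 0], [0, 0, 0], [0, 0, 0], [0, 0, 0], [0, 0, 0]], "slide": [[-1, 0, 0], [-1, 0, 0], [-1, 0, 0], [-1, 0, 0], [0, 0, 0]], "fingers": [0, 0, 0, 0, 0]}}

```text
time_s: 15.58
tool_pos: [0.5255, 0.029, 0.0113]
tool_rot: [-3.142, -0.0, 2.985]
force: [0.1, -0.1, -2.0]
opening: 0.0132
grip_force: 59.9
```

Request:
{"method": "play_rows", "body": {"turn": [[0, 0, 0], [0, 0, 0], [0, 0, 0], [0, 0, 0], [0, 0, 0]], "slide": [[-1, 0, 0], [-1, 0, 0], [-1, 0, 0], [-1, 0, 0], [0, 0, 0]], "fingers": [0, 0, 0, 0, 0]}}

```text
time_s: 16.2
tool_pos: [0.5295, 0.0283, 0.0113]
tool_rot: [-3.142, 0.0, 2.985]
force: [0.7, 0.9, -3.0]
opening: 0.0137
grip_force: 59.9
```

Request:
{"method": "play_rows", "body": {"turn": [[0, 0, 0], [0, 0, 0], [0, 0, 0], [0, 0, 0], [0, 0, 0]], "slide": [[-1, 0, 0], [-1, 0, 0], [-1, 0, 0], [-1, 0, 0], [0, 0, 0]], "fingers": [0, 0, 0, 0, 0]}}

```text
time_s: 16.82
tool_pos: [0.5335, 0.0277, 0.0113]
tool_rot: [3.142, 0.0, 2.985]
force: [-0.4, 0.1, -2.2]
opening: 0.0134
grip_force: 59.9
```

Request:
{"method": "play_rows", "body": {"turn": [[0, 0, 0], [0, 0, 0], [0, 0, 0], [0, 0, 0], [0, 0, 0]], "slide": [[-1, 0, 0], [-1, 0, 0], [-1, 0, 0], [-1, 0, 0], [0, 0, 0]], "fingers": [0, 0, 0, 0, 0]}}

```text
time_s: 17.45
tool_pos: [0.5374, 0.0271, 0.0113]
tool_rot: [3.142, -0.0, 2.985]
force: [0.1, -0.2, -1.5]
opening: 0.0135
grip_force: 59.9
```

Request:
{"method": "play_rows", "body": {"turn": [[0, 0, 0], [0, 0, 0], [0, 0, 0], [0, 0, 0], [0, 0, 0]], "slide": [[-1, 0, 0], [-1, 0, 0], [-1, 0, 0], [-1, 0, 0], [0, 0, 0]], "fingers": [0, 0, 0, 0, 0]}}

```text
time_s: 18.08
tool_pos: [0.5414, 0.0264, 0.0113]
tool_rot: [-3.142, 0.0, 2.985]
force: [0.0, -0.0, -2.2]
opening: 0.0135
grip_force: 59.9
```

Request:
{"method": "play_rows", "body": {"turn": [[0, 0, 0], [0, 0, 0], [0, 0, 0], [0, 0, 0], [0, 0, 0]], "slide": [[-1, 0, 0], [-1, 0, 0], [-1, 0, 0], [-1, 0, 0], [0, 0, 0]], "fingers": [0, 0, 0, 0, 0]}}

```text
time_s: 18.7
tool_pos: [0.5453, 0.0258, 0.0112]
tool_rot: [3.142, -0.0, 2.985]
force: [-1.0, 0.3, -3.2]
opening: 0.0131
grip_force: 59.9
```

Request:
{"method": "play_rows", "body": {"turn": [[0, 0, 0], [0, 0, 0], [0, 0, 0], [0, 0, 0]], "slide": [[-1, 0, 0], [-1, 0, 0], [-1, 0, 0], [0, 0, 0]], "fingers": [0, 0, 0, 0]}}

```text
time_s: 19.2
tool_pos: [0.5483, 0.0253, 0.0113]
tool_rot: [-3.142, -0.0, 2.985]
force: [-0.4, -0.8, -1.4]
opening: 0.0131
grip_force: 59.9
```

Request:
{"method": "play_rows", "body": {"turn": [[0, 0, 0], [0, 0, 0], [0, 0, 0], [0, 0, 0]], "slide": [[-1, 0, 0], [-1, 0, 0], [-1, 0, 0], [0, 0, 0]], "fingers": [0, 0, 0, 0]}}

```text
time_s: 19.7
tool_pos: [0.5513, 0.0249, 0.0113]
tool_rot: [-3.142, 0.0, 2.985]
force: [0.1, 0.6, -2.3]
opening: 0.0134
grip_force: 59.9
```

```bash
python3 - <<'E'
from h import *
s=bot.observe(); print(s["time_s"],s["tool_pos"],s["tool_rot"],s["force"],s["torque"])
E
```

```text
19.7 [0.5513 0.0249 0.0113] [-3.1416  0.      2.985 ] [ 0.0903  0.5977 -2.2934] [ 0.0476  0.1805 -0.0573]
```

Request:
{"method": "play_rows", "body": {"turn": [[0, 0, 0], [0, 0, 0], [0, 0, 0], [0, 0, 0], [0, 0, 0], [0, 0, 0]], "slide": [[-1, 0, 0], [-1, 0, 0], [-1, 0, 0], [-1, 0, 0], [-1, 0, 0], [0, 0, 0]], "fingers": [0, 0, 0, 0, 0, 0]}}

```text
time_s: 20.45
tool_pos: [0.5562, 0.0241, 0.0113]
tool_rot: [3.142, -0.0, 2.985]
force: [-0.4, -0.7, -3.1]
opening: 0.0132
grip_force: 59.9
```

Request:
{"method": "play_rows", "body": {"turn": [[0, 0, 0], [0, 0, 0], [0, 0, 0], [0, 0, 0], [0, 0, 0]], "slide": [[-1, 0, 0], [-1, 0, 0], [-1, 0, 0], [-1, 0, 0], [0, 0, 0]], "fingers": [0, 0, 0, 0, 0]}}

```text
time_s: 21.08
tool_pos: [0.5601, 0.0235, 0.0113]
tool_rot: [-3.142, 0.0, 2.985]
force: [0.2, -0.5, -2.1]
opening: 0.0134
grip_force: 59.9
```

Request:
{"method": "play_rows", "body": {"turn": [[0, 0, 0], [0, 0, 0], [0, 0, 0], [0, 0, 0], [0, 0, 0]], "slide": [[-1, 0, 0], [-1, 0, 0], [-1, 0, 0], [-1, 0, 0], [0, 0, 0]], "fingers": [0, 0, 0, 0, 0]}}

```text
time_s: 21.7
tool_pos: [0.5641, 0.0229, 0.0113]
tool_rot: [3.142, 0.0, 2.985]
force: [-0.0, -0.1, -2.6]
opening: 0.0135
grip_force: 59.9
```

Request:
{"method": "play_rows", "body": {"turn": [[0, 0, 0], [0, 0, 0], [0, 0, 0], [0, 0, 0], [0, 0, 0], [0, 0, 0]], "slide": [[-1, 0, 0], [-1, 0, 0], [-1, 0, 0], [-1, 0, 0], [-1, 0, 0], [0, 0, 0]], "fingers": [0, 0, 0, 0, 0, 0]}}

```text
time_s: 22.45
tool_pos: [0.569, 0.0221, 0.0113]
tool_rot: [-3.142, -0.0, 2.985]
force: [-0.1, -1.1, -1.2]
opening: 0.0131
grip_force: 59.9
```

Request:
{"method": "play_rows", "body": {"turn": [[0, 0, 0], [0, 0, 0], [0, 0, 0], [0, 0, 0], [0, 0, 0]], "slide": [[-1, 0, 0], [-1, 0, 0], [-1, 0, 0], [-1, 0, 0], [0, 0, 0]], "fingers": [0, 0, 0, 0, 0]}}

```text
time_s: 23.08
tool_pos: [0.573, 0.0214, 0.0113]
tool_rot: [-3.142, -0.0, 2.985]
force: [0.1, -0.2, -2.3]
opening: 0.0128
grip_force: 59.9
```

Request:
{"method": "play_rows", "body": {"turn": [[0, 0, 0], [0, 0, 0], [0, 0, 0], [0, 0, 0], [0, 0, 0], [0, 0, 0]], "slide": [[-1, 0, 0], [-1, 0, 0], [-1, 0, 0], [-1, 0, 0], [-1, 0, 0], [0, 0, 0]], "fingers": [0, 0, 0, 0, 0, 0]}}

```text
time_s: 23.82
tool_pos: [0.5779, 0.0207, 0.0113]
tool_rot: [-3.142, -0.0, 2.985]
force: [-0.6, 0.2, -2.9]
opening: 0.0135
grip_force: 59.9
```

Request:
{"method": "play_rows", "body": {"turn": [[0, 0, 0], [0, 0, 0], [0, 0, 0], [0, 0, 0], [0, 0, 0]], "slide": [[-1, 0, 0], [-1, 0, 0], [-1, 0, 0], [-1, 0, 0], [0, 0, 0]], "fingers": [0, 0, 0, 0, 0]}}

```text
time_s: 24.45
tool_pos: [0.5819, 0.0201, 0.0113]
tool_rot: [3.142, 0.0, 2.985]
force: [0.2, 0.1, -2.0]
opening: 0.0135
grip_force: 59.9
```

Request:
{"method": "play_rows", "body": {"turn": [[0, 0, 0], [0, 0, 0], [0, 0, 0], [0, 0, 0], [0, 0, 0], [0, 0, 0]], "slide": [[-1, 0, 0], [-1, 0, 0], [-1, 0, 0], [-1, 0, 0], [-1, 0, 0], [0, 0, 0]], "fingers": [0, 0, 0, 0, 0, 0]}}

```text
time_s: 25.2
tool_pos: [0.5868, 0.0193, 0.0113]
tool_rot: [-3.142, -0.0, 2.985]
force: [0.0, -0.3, -2.3]
opening: 0.0132
grip_force: 59.9
```

Request:
{"method": "play_rows", "body": {"turn": [[0, 0, 0], [0, 0, 0], [0, 0, 0], [0, 0, 0], [0, 0, 0]], "slide": [[-1, 0, 0], [-1, 0, 0], [-1, 0, 0], [-1, 0, 0], [0, 0, 0]], "fingers": [0, 0, 0, 0, 0]}}

```text
time_s: 25.82
tool_pos: [0.5908, 0.0186, 0.0113]
tool_rot: [-3.142, 0.0, 2.985]
force: [-0.3, 0.1, -2.3]
opening: 0.0136
grip_force: 59.9
```

Request:
{"method": "play_rows", "body": {"turn": [[0, 0, 0], [0, 0, 0], [0, 0, 0], [0, 0, 0]], "slide": [[-1, 0, 0], [-1, 0, 0], [-1, 0, 0], [0, 0, 0]], "fingers": [0, 0, 0, 0]}}

```text
time_s: 26.32
tool_pos: [0.5937, 0.0182, 0.0113]
tool_rot: [-3.142, 0.0, 2.985]
force: [-0.7, -0.3, -2.9]
opening: 0.013
grip_force: 59.9
```

Request:
{"method": "play_rows", "body": {"turn": [[0, 0, 0], [0, 0, 0], [0, 0, 0]], "slide": [[-1, 0, 0], [-1, 0, 0], [0, 0, 0]], "fingers": [0, 0, 0]}}

```text
time_s: 26.7
tool_pos: [0.5957, 0.0179, 0.0113]
tool_rot: [3.142, 0.0, 2.985]
force: [0.2, 0.4, -1.8]
opening: 0.0131
grip_force: 59.9
```

Request:
{"method": "play_rows", "body": {"turn": [[0, 0, 0], [0, 0, 0], [0, 0, 0]], "slide": [[-1, 0, 0], [-1, 0, 0], [0, 0, 0]], "fingers": [0, 0, 0]}}

```text
time_s: 27.08
tool_pos: [0.5977, 0.0176, 0.0113]
tool_rot: [3.142, -0.0, 2.985]
force: [-0.2, -0.7, -2.1]
opening: 0.0134
grip_force: 59.9
```

Request:
{"method": "play_rows", "body": {"turn": [[0, 0, 0], [0, 0, 0], [0, 0, 0]], "slide": [[-1, 0, 0], [-1, 0, 0], [0, 0, 0]], "fingers": [0, 0, 0]}}

```text
time_s: 27.45
tool_pos: [0.5997, 0.0173, 0.0113]
tool_rot: [3.142, 0.0, 2.985]
force: [0.1, 0.2, -1.9]
opening: 0.0131
grip_force: 59.9
```

Request:
{"method": "play_rows", "body": {"turn": [[0, 0, 0], [0, 0, 0], [0, 0, 0]], "slide": [[-1, 0, 0], [-1, 0, 0], [0, 0, 0]], "fingers": [0, 0, 0]}}

```text
time_s: 27.82
tool_pos: [0.6016, 0.0169, 0.0113]
tool_rot: [-3.142, -0.0, 2.985]
force: [0.3, 0.7, -2.5]
opening: 0.0133
grip_force: 59.9
```

Request:
{"method": "play_rows", "body": {"turn": [[0, 0, 0], [0, 0, 0], [0, 0, 0]], "slide": [[-1, 0, 0], [-1, 0, 0], [0, 0, 0]], "fingers": [0, 0, 0]}}

```text
time_s: 28.2
tool_pos: [0.6036, 0.0166, 0.0113]
tool_rot: [3.142, 0.0, 2.985]
force: [0.4, -0.8, -2.9]
opening: 0.0131
grip_force: 60.0
```

Request:
{"method": "play_rows", "body": {"turn": [[0, 0, 0], [0, 0, 0], [0, 0, 0]], "slide": [[-1, 0, 0], [-1, 0, 0], [0, 0, 0]], "fingers": [0, 0, 0]}}

```text
time_s: 28.58
tool_pos: [0.6055, 0.0163, 0.0112]
tool_rot: [3.142, -0.0, 2.985]
force: [-0.2, 0.1, -1.5]
opening: 0.0135
grip_force: 60.0
```

Request:
{"method": "play_rows", "body": {"turn": [[0, 0, 0], [0, 0, 0], [0, 0, 0]], "slide": [[-1, 0, 0], [-1, 0, 0], [0, 0, 0]], "fingers": [0, 0, 0]}}

```text
time_s: 28.95
tool_pos: [0.6075, 0.016, 0.0112]
tool_rot: [-3.142, -0.0, 2.985]
force: [-1.2, -0.5, -2.2]
opening: 0.0133
grip_force: 60.0
```

Request:
{"method": "play_rows", "body": {"turn": [[0, 0, 0], [0, 0, 0], [0, 0, 0]], "slide": [[-1, 0, 0], [-1, 0, 0], [0, 0, 0]], "fingers": [0, 0, 0]}}

```text
time_s: 29.32
tool_pos: [0.6094, 0.0157, 0.0112]
tool_rot: [3.142, -0.0, 2.985]
force: [-0.4, 0.1, -1.8]
opening: 0.0132
grip_force: 60.0
```

Request:
{"method": "play_rows", "body": {"turn": [[0, 0, 0], [0, 0, 0], [0, 0, 0]], "slide": [[-1, 0, 0], [-0.5, 0, 0], [0, 0, 0]], "fingers": [0, 0, 0]}}

```text
time_s: 29.7
tool_pos: [0.6096, 0.0161, 0.011]
tool_rot: [3.141, -0.004, 2.985]
force: [-7.5, 1.6, 1.0]
opening: 0.0132
grip_force: 60.4
```

Solid stop felt at 144 mm depth, close to nominal. I'll lower the tray onto the bench and check the force.

Request:
{"method": "play_rows", "body": {"turn": [[0, 0, 0], [0, 0, 0], [0, 0, 0]], "slide": [[0.3, 0, 0.3], [0, 0, 0.4], [0, 0, 0]], "fingers": [0, 0, 0]}}

```text
time_s: 30.08
tool_pos: [0.6095, 0.0161, 0.0106]
tool_rot: [3.141, -0.003, 2.985]
force: [-7.9, 2.2, 0.7]
opening: 0.0135
grip_force: 60.5
```

```bash
python3 - <<'E'
from h import *
s=bot.observe(); print(s["time_s"],s["tool_pos"],s["tool_rot"],s["force"],s["torque"])
E
```

```text
30.075 [0.6095 0.0161 0.0106] [ 3.1413 -0.0028  2.9852] [-7.913   2.2066  0.6874] [ 0.1374  0.9102 -0.1446]
```

Request:
{"method": "play_rows", "body": {"turn": [[0, 0, 0], [0, 0, 0], [0, 0, 0], [0, 0, 0]], "slide": [[0, 0, 0], [0, 0, 0], [0, 0, 0], [0, 0, 0]], "fingers": [0.25, 0.35, 0.4, 0.4]}}

```text
time_s: 30.58
tool_pos: [0.6109, 0.0154, 0.0107]
tool_rot: [-3.142, 0.0, 2.985]
force: [0.5, 0.2, -0.1]
opening: 0.0341
grip_force: 0.0
```

```bash
python3 - <<'E'
from h import *
s=bot.observe(); print(s["time_s"],s["tool_pos"],s["tool_rot"],s["force"],s["opening"])
M=bot.camera_model("wrist"); im=save("wrist","w4")
r=bot.pinpoint("wrist","tray_grip"); print(r[:1], r and onz("wrist",r[0]["at"],.026,M))
hsv=cv2.cvtColor(im,cv2.COLOR_RGB2HSV)
for n in("w3","w4"):
    hsv=cv2.cvtColor(cv2.imread(f"pics/{n}.png")[:,:,::-1].copy(),cv2.COLOR_RGB2HSV)
    m=((hsv[...,0]<8)|(hsv[...,0]>172))&(hsv[...,1]>150)&(hsv[...,2]>40)
    m[:, :270]=0; m[:,360:]=0
    print(n,np.flatnonzero(m.sum(1)>15)[:1],[(q,np.flatnonzero(m[q])[[0,-1]]) for q in (300,340,380)])
E
```

```text
30.575 [0.6109 0.0154 0.0107] [-3.1416  0.0005  2.985 ] [ 0.5368  0.1792 -0.0853] 0.03408554737867619
[{'at': [314.2, 337.1], 'p': 0.9}] [0.6096 0.0174 0.026 ]
w3 [247] [(300, array([288, 335])), (340, array([288, 335])), (380, array([290, 333]))]
w4 [243] [(300, array([291, 336])), (340, array([291, 335])), (380, array([292, 334]))]
```

View pics/w4.png

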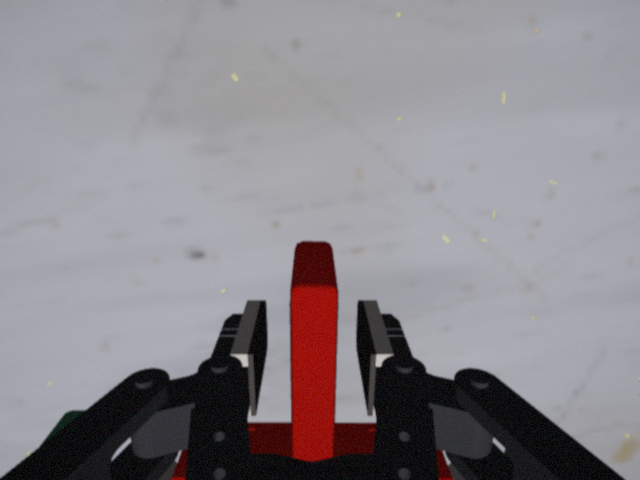

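Tray stayed home: the rib is at columns 291–336 and moved back only as far as the tool sprang forward. To seat it flush, I'll come behind the rib with shut fingers and nudge it gently.

Request:
{"method": "play_rows", "body": {"turn": [[0, 0, 0], [0, 0, 0], [0, 0, 0], [0, 0, 0], [0, 0, 0], [0, 0, 0]], "slide": [[0, 0, -10], [0, 0, -25], [0, 0, -25], [20, 0, 0], [25, 0, 0], [12, 0, 0]], "fingers": [0.5, 0.5, 0.5, 0.5, 0.2, 0]}}

```text
time_s: 31.42
tool_pos: [0.5538, 0.0246, 0.0714]
tool_rot: [3.141, 0.001, 2.985]
force: [-0.2, 0.0, -0.1]
opening: 0.0069
grip_force: 0.0
```

Request:
{"method": "play_rows", "body": {"turn": [[0, 0, 0], [0, 0, 0], [0, 0, 0], [0, 0, 0], [0, 0, 0], [0, 0, 0]], "slide": [[0, 0.5, 10], [0, 0, 20], [0, 0, 20], [0, 0, 3], [0, 0, 0], [0, 0, 0]], "fingers": [0, 0, 0, 0, 0, 0]}}

```text
time_s: 32.17
tool_pos: [0.555, 0.0249, 0.0183]
tool_rot: [3.141, 0.001, 2.985]
force: [0.2, -0.0, 1.4]
opening: 0.0
grip_force: 0.0
```

Request:
{"method": "play_rows", "body": {"turn": [[0, 0, 0], [0, 0, 0], [0, 0, 0], [0, 0, 0], [0, 0, 0], [0, 0, 0]], "slide": [[-2, 0, 0], [-2, 0, 0], [-2, 0, 0], [-2, 0, 0], [-1, 0, 0], [0, 0, 0]], "fingers": [0, 0, 0, 0, 0, 0]}}

```text
time_s: 32.92
tool_pos: [0.5634, 0.0235, 0.0176]
tool_rot: [3.142, -0.0, 2.985]
force: [-0.6, -0.6, -0.2]
opening: 0.0001
grip_force: 0.0
```

Request:
{"method": "play_rows", "body": {"turn": [[0, 0, 0], [0, 0, 0], [0, 0, 0], [0, 0, 0], [0, 0, 0]], "slide": [[-1, 0, 0], [-1, 0, 0], [-1, 0, 0], [-1, 0, 0], [0, 0, 0]], "fingers": [0, 0, 0, 0, 0]}}

```text
time_s: 33.55
tool_pos: [0.5673, 0.0229, 0.0176]
tool_rot: [3.142, 0.0, 2.985]
force: [0.5, 0.1, -0.1]
opening: -0.0002
grip_force: 0.0
```

Request:
{"method": "play_rows", "body": {"turn": [[0, 0, 0], [0, 0, 0], [0, 0, 0]], "slide": [[-0.7, 0, 0], [-0.7, 0, 0], [0, 0, 0]], "fingers": [0, 0, 0]}}

```text
time_s: 33.92
tool_pos: [0.5687, 0.0226, 0.0176]
tool_rot: [-3.142, 0.0, 2.985]
force: [0.8, 0.2, 0.4]
opening: 0.0003
grip_force: 0.0
```

Request:
{"method": "play_rows", "body": {"turn": [[0, 0, 0], [0, 0, 0], [0, 0, 0]], "slide": [[-0.7, 0, 0], [-0.7, 0, 0], [0, 0, 0]], "fingers": [0, 0, 0]}}

```text
time_s: 34.3
tool_pos: [0.5695, 0.0225, 0.0175]
tool_rot: [-3.141, -0.002, 2.985]
force: [-4.5, 0.7, 3.0]
opening: 0.0003
grip_force: 2.6
```

Request:
{"method": "play_rows", "body": {"turn": [[0, 0, 0], [0, 0, 0], [0, 0, 0]], "slide": [[-0.5, 0, 0], [-0.5, 0, 0], [0, 0, 0]], "fingers": [0, 0, 0]}}

```text
time_s: 34.67
tool_pos: [0.5695, 0.0226, 0.0176]
tool_rot: [-3.141, -0.004, 2.985]
force: [-9.2, 1.2, 6.2]
opening: 0.0002
grip_force: 5.0
```

Request:
{"method": "play_rows", "body": {"turn": [[0, 0, 0], [0, 0, 0], [0, 0, 0], [0, 0, 0], [0, 0, 0], [0, 0, 0], [0, 0, 0], [0, 0, 0]], "slide": [[1, 0, 0], [1, 0, 0], [3, 0, 0], [10, 0, 0], [15, 0, -20], [10, 0, -40], [0, 0, -20], [0, 0, 0]], "fingers": [0, 0, 0, 0, 0, 0, 0, 0]}}

```text
time_s: 35.67
tool_pos: [0.5328, 0.0285, 0.0995]
tool_rot: [3.141, 0.004, 2.985]
force: [0.8, -0.4, -0.9]
opening: -0.0001
grip_force: 0.0
```

```bash
python3 - <<'E'
from h import *
s=bot.observe(); print(s["time_s"],s["tool_pos"],s["tool_rot"],s["force"],s["opening"])
M=bot.camera_model("wrist"); im=save("wrist","w5")
r=bot.pinpoint("wrist","tray_grip"); print(r[:1], r and onz("wrist",r[0]["at"],.026,M))
E
```

```text
35.675 [0.5328 0.0285 0.0995] [3.141  0.0044 2.9851] [ 0.7872 -0.4401 -0.9425] -7.021688660266862e-05
[] []
```

View pics/w5.png

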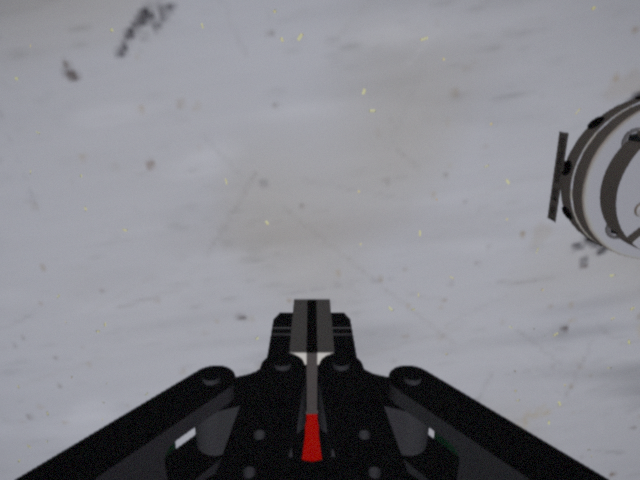

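The rib is hidden behind the fingers (only a bit shows at (312,440)); I'll back off for one clear check.

Request:
{"method": "play_rows", "body": {"turn": [[0, 0, 0], [0, 0, 0], [0, 0, 0], [0, 0, 0], [0, 0, 0]], "slide": [[0, 0, -40], [-25, 0, -40], [-30, 0, 0], [-20, 0, 0], [0, 0, 0]], "fingers": [1, 1, 1, 1, 1]}}

```text
time_s: 36.4
tool_pos: [0.6057, 0.0165, 0.1744]
tool_rot: [-3.141, -0.005, 2.985]
force: [-1.4, 0.4, -0.1]
opening: 0.0853
grip_force: 0.0
```

```bash
python3 - <<'E'
from h import *
s=bot.observe(); print(s["time_s"],s["tool_pos"],s["tool_rot"],s["force"],s["opening"])
M=bot.camera_model("wrist"); im=save("wrist","w6")
r=bot.pinpoint("wrist","tray_grip"); print(r[:1], r and onz("wrist",r[0]["at"],.026,M))
hsv=cv2.cvtColor(im,cv2.COLOR_RGB2HSV)
m=((hsv[...,0]<8)|(hsv[...,0]>172))&(hsv[...,1]>150)&(hsv[...,2]>40)
rr=np.flatnonzero(m.sum(1)>6); print(rr[:1],rr[-1:])
P=[]
for q in range(rr[0]+15,rr[0]+80,8):
    c=np.flatnonzero(m[q]); P.append(onz("wrist",((c[0]+c[-1])/2,q),.047,M))
    print(q,c[0],c[-1])
c=np.flatnonzero(m[rr[0]+2]); print("rib foot end z=.005",onz("wrist",(c.mean(),rr[0]),.005,M))
E
```

```text
36.4 [0.6057 0.0165 0.1744] [-3.1409 -0.0046  2.9846] [-1.3678  0.4013 -0.0922] 0.08530753320885787
[{'at': [311.1, 219.7], 'p': 0.61}] [0.6098 0.0163 0.026 ]
[177] [458]
192 303 321
200 303 321
208 303 321
216 303 321
224 303 321
232 303 321
240 303 321
248 303 321
256 303 321
rib foot end z=.005 [0.5832 0.0215 0.005 ]
```

View pics/w6.png

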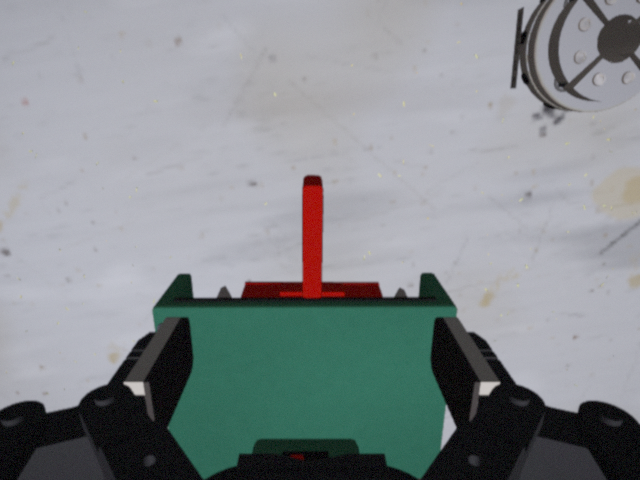

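The tray is seated in the bay: rib at columns 303–321 and straight, grip at x≈0.61, unchanged since the stop was felt. The robot is clear, so I'm handing in.

```bash
python3 -c "
from plant import bot
print(bot.hand_in())"
```

```text
the job is handed in; nothing more can be done
None
```

The grit tray is in the bay, resting against its stop and released, and the job was handed in at about 36 s; no verdict came back, and I could not read the plunger directly, so "home" rests on the solid stop at about 144 mm (contact peaked near 9 N) and the tray not springing back.

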